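# Count to the third gap and slide the nail brush home

### The arm

A 7-joint arm with a two-finger parallel gripper is mounted at the origin on the work surface. World frame = base frame: x ahead of the robot, y to its left, z up, the work surface at z = 0. Lengths are in m, angles in rad, forces in N, time in s.
With the tool pointing down it reaches from about 0.425 to 0.925 m from the base axis. Payload 6.8 kg.
Tool frame: the origin (TCP) lies at the centre of the arm's flange, where the gripper is bolted on; the fingertips stand 173 mm ahead of it and the grasp point (between the pads) lies 155 mm ahead of it (r.hold_point_z is the distance from the TCP to the grasp point, in m); z points along the fingers, x is the direction in which the jaws open and shut, and the axes are right-handed (so a half turn about z gives the same grasp; the last joint's range is limited). The gripper opens to 85 mm and grips with 20 to 120 N. Pads are 22 mm wide; open, the fingers measure 114 mm over their backs; the gripper's body (76 mm by 85 mm) begins 54 mm behind the grasp point. The pads swing forward as they close: fully open they stand 13 mm farther back than shut.
Start: joints at [1.102, 0.477, 0.022, 1.555, -0.011, 1.109, -0.083], TCP at [0.238, -0.632, 0.405] pointing down, gripper open.
Joint ranges: [-2.96, 2.96], [-0.34, 2.1], [-1.41, 1.46], [0.24, 2.44], [-1.37, 4.51], [0.17, 1.92], [-2.96, 2.96]. Speed limits (rad/s): [2.39, 2.39, 3.14, 3.14, 3.14, 3.14, 3.14].

### API

Orientations are given as a rotation vector (axis times angle).
In Python, from bench import r gives the robot as it stands.
- The arm moves only by the tool apply_moves, never from a script. Its arguments are lists of equal length, an entry for each row: "dp": the shift along the tool's x, y, z scaled (see below), a list of three; "twist": the turn, a rotation vector about the tool's x, y, z scaled (see below), a list of three; "jaw": the closure in counts, from 0 (fully open) to 255 (shut). In form: {"dp": [[x, y, z], ...], "twist": [[rx, ry, rz], ...], "jaw": [jaw, ...]}. A call has 1 to 20 rows; each row shifts and turns the pose as measured when the row begins, along the tool's axes as they then stand; what a row does not reach is not made up. The controller multiplies each number of a shift by 12 cm and each number of a turn by 120 degrees. A row lasts 1/10 s, in which the tool goes at most 50 mm and 8.59 degrees, less where a joint would pass 70% of its speed; a pose out of reach is approached as far as the arm can. A call with a number of a shift or a turn outside -1 to 1 is refused whole. A call with a gripper value outside its range is refused whole. The fingers move at their own pace and stop on an object; "grip_force" is the grip in N (left out, the last holds). Time passes only in rows, so rows that do not move let the fingers close. It gives the time, the measured TCP pose, the force and the opening at its end, in the units of the state.
- r.get_obs(): the state, without advancing time (a new reading comes with each control period).
- r.grab_frame(name): name is "scene" or "top" or "wrist"; returns a dict with "color" (400x640x3 uint8, red, green, blue), "z_map" (400x640 float32, m along the optical axis (not along the pixel's ray), 0 where there is no reading), "intrinsics" (3x3 intrinsics, pixels), "R" (3x3) and "t" (3): a world point X has camera coordinates R X + t; the wrist camera has in their place "hand_eye" (4x4, takes a point from camera to tool coordinates, whose origin is the TCP and whose axes are the tool frame's). Camera axes: x right, y down, z forward; pixel columns grow to the right and rows downward; lengths in m; the calibration is good to about 2 mm. The wrist camera is an equidistant fisheye: a pixel r from the principal point sees the ray r / f radians off the axis. A picture is of the moment at which its call begins: read the wrist's pose just before it.
- r.hand_in(): hands the job in, once; it reports no verdict.
The state is a dict: "clock": time; "joints": joint angles; "qvel": joint speeds; "tau": joint torques, N m; "tcp_pos": TCP position; "orientation": TCP orientation; "contact_force": force on the tool from outside, world axes, zero at the start; "moment": the same for the moment, N m; "grip_width": finger opening in m.
Only numpy, scipy, OpenCV 4.12 (cv2) and the standard library are available. Lean on these libraries where they do the work, as an engineer would, in place of code of your own. Each camera call takes 0.05 s, during which the arm holds its last target.

### The job

Count the gaps of the steel drying rack by touch, starting at the end with the round carrying ring: with closed fingertips touch the top rail over the first gap, then over the second, then over the third. Then push the nail brush, without lifting or tipping it, along the front of the rack and lengthwise into that third gap, fully home against the back stop. Leave the pump bottle, the ring dish and the comb where they are, and finish with the hand clear.

Things in the scene. Friction and masses are not known exactly. Their poses are not given: they have to be found in the camera images.
- rack: Fixed steel drying rack, 140 (x) by 250 (y) mm, on a granite ledge (top 20 mm above the work surface). Origin: its underside, on the ledge; +x away from the robot into the gaps, +y along the row to the ring end. Flat floor, top at z 3 mm. Six upright dividers 4 mm thick, x 30 to 80, top z 42 mm, make five gaps 42 mm wide centred at y 92 (first), 46, 0 (third), -46, -92 mm, open to -x and above.
- ring (a point): Centre of the horizontal steel carrying ring, 50 mm across, at the rack's +y end, beside the first gap: rack x 55, y 139, z 36 mm. Axes as the rack's.
- gap3_end (a point): Far end of the third gap at floor level (rack x 80, y 0, z 3 mm), on the inner face of the back stop, 30 mm high, that closes all gaps. Axes as the rack's.
- kerb (a point): Middle of the top of the low front kerb (rack x -49.5, y 0, z 9 mm), 5 mm thick, along the rack's whole front edge. Between it and the dividers lies an open strip of floor 77 mm deep, with open ends. Axes as the rack's.
- rail: Steel top rail, a round bar 10 mm thick, 230 mm long, along y over the dividers at rack x 65, top at z 62 mm. Origin: its top, over the third gap; axes as the rack's. It gives straight down on soft feet by up to 6 mm: it starts to move at about 1 N, needs about 4 N at the end, and springs back.
- rail1 (a point): Top of the rail over the middle of the first gap (beside the ring): rack y 92 mm. The rail over this gap is 42 mm long.
- rail2 (a point): Top of the rail over the middle of the second gap: rack y 46 mm.
- rail3 (a point): Top of the rail over the middle of the third gap: rack y 0.
- brush: Loose white nail brush, bristles down, 70 (x) by 34 (y) by 28 (z) mm, plan corners rounded by 8 mm, about 80 g. Origin: centre of its underside; x is its long axis. It starts on the rack's front strip, long axis about along the rack's x, anywhere along the row. Fully home, its origin is at rack x 45 mm and its near end stands out 20 mm before the dividers.
- bottle: Loose red pump bottle, 66 mm across, 166 mm tall, standing beyond the rack's -y end. Origin: centre of its underside.
- dish: Loose white ceramic ring dish, 90 mm across, 24 mm high, beyond the ring end (+y). Origin: centre of its underside.
- comb: Loose black wide-tooth comb lying flat, 170 (its y) by 48 by 6 mm, beyond the ring end (+y), nearer the robot than the dish. Origin: centre of its underside.
Mind the look-alikes: they are no part of the job. There is more than one size of the brush; the job needs the middle-sized.

How it is judged:
By the outcome, as a careful person would: the job done as asked, in the order asked, and still so for the second after the job is handed in, with the robot touching nothing.
It also fails if it takes over 56 s, if anything falls off the work surface, if the arm or the gripper's body presses on something with over 40 N, if the wrist force passes 120 N, or if a joint passes its speed limit or range.

## Working session

There is one attempt and no reset: what is moved stays moved. The work goes in short steps, Python scripts to look and compute and a tool call to move; the robot and the scene stay as the last step left them, time stands still between calls to the robot, and variables do not carry over. Pictures are saved under pics/ and viewed, and the job is handed in when it is done.

Besides the shell and the picture viewer there is one more tool, called after "Call:" as name(argument=value, ...) on one line, values as JSON. apply_moves: Moves the arm, as the interface text tells. Shifts and turns lie within -1 to 1; 1 stands for 12 cm of shift or 120 degrees of turn. Its arguments: {"type":"object","properties":{"dp":{"type":"array"},"twist":{"type":"array"},"jaw":{"type":"array"},"grip_force":{"type":"number"}},"required":["dp","twist","jaw"]}

```bash
ls; mkdir -p pics; cat > h.py <<'E'
import numpy as np, cv2, pickle
from scipy.spatial.transform import Rotation as Ro
from bench import r
def save(n,img): cv2.imwrite('pics/'+n+'.png',img[:,:,::-1])
def world(f):
    K=f['intrinsics'];z=f['z_map'];v,u=np.mgrid[:z.shape[0],:z.shape[1]]
    P=np.stack([(u-K[0,2])/K[0,0]*z,(v-K[1,2])/K[1,1]*z,z],-1)
    W=(P-f['t'])@f['R']; W[z==0]=np.nan
    return W
def proj(f,X):
    c=np.asarray(X)@f['R'].T+f['t'];p=c@f['intrinsics'].T;return p[...,:2]/p[...,2:]
def ray(f,u,v,zp):
    K=f['intrinsics'];d=f['R'].T@np.array([(u-K[0,2])/K[0,0],(v-K[1,2])/K[1,1],1]);o=-f['R'].T@f['t']
    return o+d*(zp-o[2])/d[2]
E
python3 - <<'E'
from h import *
o=r.get_obs();print({k:np.round(v,3) for k,v in o.items()})
for n in ['scene','top']:
    f=r.grab_frame(n);pickle.dump(f,open(n+'.pkl','wb'));save(n,f['color']);print(n,-f['R'].T@f['t'],f['intrinsics'][0,0])
E
```

```text
pics
{'clock': np.float64(0.0), 'joints': array([ 1.102,  0.478,  0.022,  1.556, -0.012,  1.109, -0.083]), 'qvel': array([-0.002, -0.   ,  0.002, -0.   , -0.001,  0.001,  0.001]), 'tau': array([ 1.0000e-03, -5.9644e+01,  1.6080e+00, -2.8120e+01,  1.2000e-02,
        9.0000e-03,  0.0000e+00]), 'tcp_pos': array([ 0.238, -0.631,  0.404]), 'orientation': array([-2.583e+00,  1.786e+00,  2.000e-03]), 'contact_force': array([-0.747, -1.042, -0.628]), 'moment': array([-0.043,  0.014, -0.019]), 'grip_width': np.float64(0.085)}
scene [0.90005625 0.72265233 1.11511213] 440.23817017843146
top [0.36270363 0.03926419 1.3075283 ] 505.32168082065846
```

View pics/scene.png

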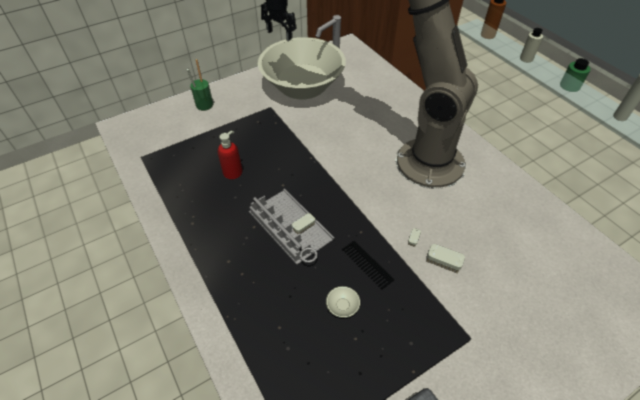

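View pics/top.png

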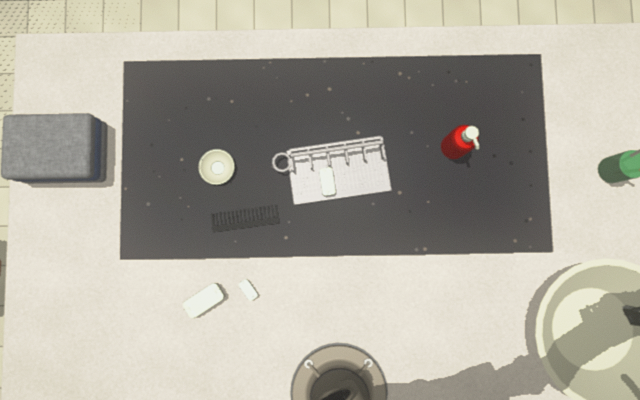

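Three white brushes appear in the top view: (204,300) is large, (248,290) is small, and (328,181) is on the rack's front strip. The last one fits the description; I'll enlarge and measure it.

```bash
python3 - <<'E'
from h import *
f=pickle.load(open('top.pkl','rb'))
c=f['color'][125:215,260:400];save('crop1',cv2.resize(c,None,fx=5.6,fy=5.6,interpolation=cv2.INTER_CUBIC))
W=world(f)
for n,(u,v) in dict(brush=(328,181),big=(204,300),small=(248,290),ledge=(200,100),strip=(360,185),table=(150,300),dish=(216,167),rail=(340,142)).items(): print(n,W[v,u].round(4))
g=f['color'].astype(int)
for n,(x0,y0,x1,y1) in dict(big=(175,275,232,325),small=(236,275,264,305)).items():
    z=W[y0:y1,x0:x1,2];m=(z>0.008).astype(np.uint8)
    cs,_=cv2.findContours(m,cv2.RETR_EXTERNAL,cv2.CHAIN_APPROX_NONE);cc=max(cs,key=cv2.contourArea);rr=cv2.minAreaRect(cc)
    h=np.nanmedian(z[m>0]);print(n,np.array(rr[1])*(1.3075-h)/505*1000,h)
E
```

```text
brush [0.5277 0.0164 0.0492]
big [0.2374 0.3291 0.0374]
small [0.2589 0.222  0.0232]
ledge [0.75   0.3455 0.0216]
strip [ 0.5198 -0.066   0.0195]
table [0.2363 0.4748 0.0022]
dish [0.5726 0.3033 0.0219]
rail [ 0.626  -0.0157  0.0517]
big [ 49.42130722 105.10728759] 0.040084696021748766
small [54.72362174 28.10131875] 0.022478679960704583
```

View pics/crop1.png

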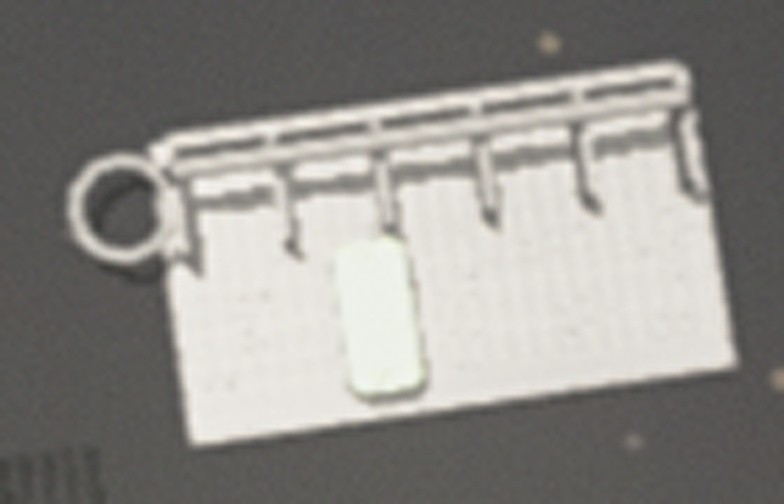

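```bash
python3 - <<'E'
from h import *
from scipy.optimize import least_squares
f=pickle.load(open('top.pkl','rb'))
px=lambda a:(np.array(a)+.5)/5.6-.5+[260,125]
# (crop pixel, rack point)
C=[((190,443),(-52,125,4)),((737,367),(-52,-125,4)),((122,210),(55,139,36))]
# divider front tops (x30,z42) 
for y,p in zip([69,23,-23,-69],[(295,255),(390,232),(492,224),(594,210)]): pass
X=np.array([c[1] for c in C])/1000.;U=np.array([px(c[0]) for c in C])
def T(p,X):
    c,s=np.cos(p[2]),np.sin(p[2]);X=np.atleast_2d(X);return np.stack([p[0]+c*X[:,0]-s*X[:,1],p[1]+s*X[:,0]+c*X[:,1],X[:,2]+.02],1)
s=least_squares(lambda p:(proj(f,T(p,X))-U).ravel(),[.57,-.02,0.1]);print(s.x,np.degrees(s.x[2]),s.fun)
P=s.x;np.save('rack0.npy',P)
for n,q in dict(r1=(65,92,62),r2=(65,46,62),r3=(65,0,62)).items(): print(n,T(P,np.array(q)/1e3))
img=f['color'].copy()
big=cv2.resize(img[125:215,260:400],None,fx=5.6,fy=5.6,interpolation=cv2.INTER_CUBIC)
for q in [(65,115,62),(65,-115,62),(65,92,62),(65,46,62),(65,0,62),(30,69,42),(30,23,42),(30,-23,42),(30,-69,42),(30,115,42),(30,-115,42),(-52,125,4),(-52,-125,4),(88,125,4),(88,-125,4),(55,139,36),(84,115,33),(84,-115,33)]:
    u=(proj(f,T(P,np.array(q)/1e3))[0]-[260,125]+.5)*5.6-.5;cv2.circle(big,tuple(int(a) for a in u),4,(255,0,0),1)
save('ov1',big)
m=(world(f)[...,2]>0.04)
m=((f['color'].min(2)>200)).astype(np.uint8)*0
W=world(f);m[150:200,310:350]=(W[150:200,310:350,2]>.040)
# brush by colour: brighter/greener
for pt in [(375,315)]: print(big[315,375],big[315,300])
ux=np.array([(337,240),(405,236),(428,392),(355,400)]);
for c in ux: print(ray(f,*px(c),.048))
E
```

```text
[ 0.54052953 -0.0130538   0.1272071 ] 7.2884301476074835 [ 0.26598995  0.42748563 -0.53764886 -0.06994641  0.26595931 -0.34424459]
r1 [[0.59333282 0.08644903 0.082     ]]
r2 [[0.59916858 0.04082071 0.082     ]]
r3 [[ 0.60500433 -0.00480762  0.082     ]]
[236 240 232] [233 230 225]
[0.56258783 0.03650188 0.048     ]
[0.56386351 0.00588386 0.048     ]
[ 0.4931391  -0.00300312  0.048     ]
[0.49011776 0.02972158 0.048     ]
```

View pics/ov1.png

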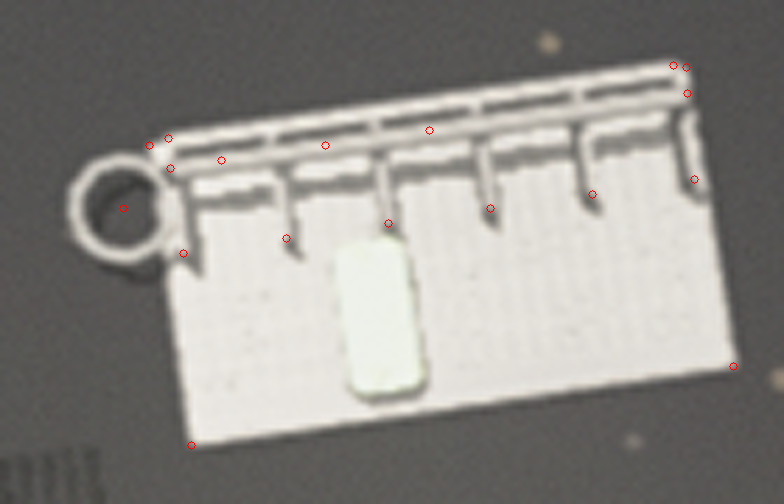

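```bash
cat >> h.py <<'E'
P0=np.load('rack0.npy')
def rk(x,y,z,P=None):
    P=P0 if P is None else P
    c,s=np.cos(P[2]),np.sin(P[2]);x,y,z=x/1e3,y/1e3,z/1e3
    return np.array([P[0]+c*x-s*y,P[1]+s*x+c*y,z+.02])
def inv(w,P=None):
    P=P0 if P is None else P
    c,s=np.cos(P[2]),np.sin(P[2]);d=np.asarray(w)-[P[0],P[1],.02]
    return np.array([c*d[0]+s*d[1],-s*d[0]+c*d[1],d[2]])*1e3
def goal(tip=None,tcp=None,P=None):
    """dp (units of 12cm) and twist (units of 120deg) in the tool frame, to tip point with x along rack -y, z down"""
    P=P0 if P is None else P
    o=r.get_obs();R=Ro.from_rotvec(o['orientation']).as_matrix()
    a=P[2];xt=np.array([np.sin(a),-np.cos(a),0]);zt=np.array([0,0,-1.]);Rt=np.stack([xt,np.cross(zt,xt),zt],1)
    t=np.array(tcp) if tcp is not None else np.array(tip)+[0,0,.173]
    d=R.T@(t-o['tcp_pos']);tw=Ro.from_matrix(R.T@Rt).as_rotvec()
    dt=Rt.T@(t-o['tcp_pos'])
    print('clock',round(float(o['clock']),2),'tip rack mm',inv(o['tcp_pos']+R@[0,0,.173],P).round(1),'F',o['contact_force'].round(2),'grip',round(float(o['grip_width']),4))
    print('dp now-axes',(d/.12).round(3),'dp goal-axes',(dt/.12).round(3),'twist',(tw/np.radians(120)).round(4))
E
python3 -c "
from h import *
goal(tcp=[.5,.03,.40])"
```

```text
clock 0.1 tip rack mm [-378.4 -574.6  210.8] F [0.54 0.82 0.28] grip 0.0853
dp now-axes [-4.386 -3.987  0.039] dp goal-axes [-5.19  -2.863  0.032] twist [0.0002 0.0008 0.1115]
```

Call:
apply_moves(dp=[[0,0,0],[0,0,0],[-0.32,-0.18,0],[-0.32,-0.18,0],[-0.32,-0.18,0],[-0.32,-0.18,0],[-0.32,-0.18,0],[-0.32,-0.18,0],[-0.32,-0.18,0],[-0.32,-0.18,0],[-0.32,-0.18,0],[-0.32,-0.18,0],[-0.32,-0.18,0],[-0.32,-0.18,0],[-0.32,-0.18,0],[-0.32,-0.18,0],[-0.32,-0.18,0],[0,0,0]], twist=[[0,0,0.056],[0,0,0.056],[0,0,0],[0,0,0],[0,0,0],[0,0,0],[0,0,0],[0,0,0],[0,0,0],[0,0,0],[0,0,0],[0,0,0],[0,0,0],[0,0,0],[0,0,0],[0,0,0],[0,0,0],[0,0,0]], jaw=[255,255,255,255,255,255,255,255,255,255,255,255,255,255,255,255,255,255])

```text
clock: 1.9
tcp_pos: [0.4993, 0.0026, 0.3987]
orientation: [2.342, -2.093, -0.015]
contact_force: [-0.2, 0.7, -1.1]
grip_width: 0.0001
```

```bash
python3 -c "
from h import *
goal(tcp=[.5,.03,.36])
f=r.grab_frame('wrist');save('w1',f['color']);pickle.dump((r.get_obs(),f),open('w1.pkl','wb'));print(f['hand_eye'].round(3),f['intrinsics'])"
```

```text
clock 1.9 tip rack mm [-40.   22.  205.7] F [-0.23  0.66 -1.07] grip 0.0001
dp now-axes [-0.224 -0.033  0.324] dp goal-axes [-0.226 -0.035  0.322] twist [ 0.0031  0.0035 -0.0072]
[[ 1.     0.001  0.001 -0.002]
 [-0.001  0.953  0.303 -0.078]
 [-0.001 -0.303  0.953  0.03 ]
 [ 0.     0.     0.     1.   ]] [[309.70691629   0.         316.93056152]
 [  0.         309.70691629 197.43701102]
 [  0.           0.           1.        ]]
```

View pics/w1.png

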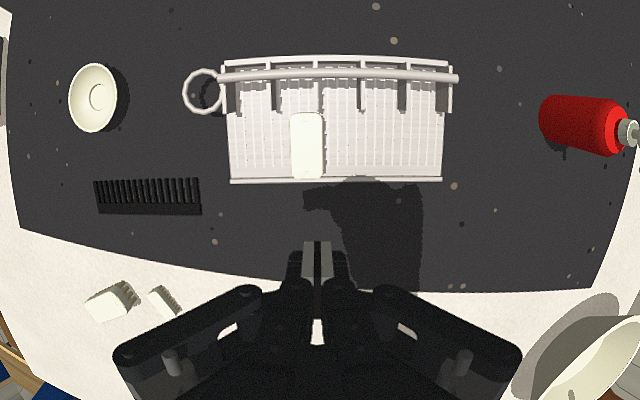

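The wrist view shows the rack at (225–450, 55–185). The ring is at (203,91), the brush at (307,145), the comb at (148,196), and the dish and bottle are outside the rack. I'll overlay my rack fit to check it.

```bash
cat >> h.py <<'E'
def wproj(o,f,X):
    R=Ro.from_rotvec(o['orientation']).as_matrix();p=(np.atleast_2d(X)-o['tcp_pos'])@R
    H=f['hand_eye'];c=(p-H[:3,3])@H[:3,:3];K=f['intrinsics']
    rho=np.hypot(c[:,0],c[:,1]);th=np.arctan2(rho,c[:,2]);return np.stack([K[0,2]+K[0,0]*th*c[:,0]/rho,K[1,2]+K[1,1]*th*c[:,1]/rho],1)
def wray(o,f,u,v,zp):
    K=f['intrinsics'];a=(u-K[0,2])/K[0,0];b=(v-K[1,2])/K[1,1];th=np.hypot(a,b)
    d=np.array([a/th*np.sin(th),b/th*np.sin(th),np.cos(th)]);H=f['hand_eye'];R=Ro.from_rotvec(o['orientation']).as_matrix()
    d=R@H[:3,:3]@d;c=o['tcp_pos']+R@H[:3,3];return c+d*(zp-c[2])/d[2]
PTS=[(65,115,62),(65,-115,62),(65,92,62),(65,46,62),(65,0,62),(30,69,42),(30,23,42),(30,-23,42),(30,-69,42),(30,115,42),(30,-115,42),(-52,125,9),(-52,-125,9),(55,139,36)]
E
python3 - <<'E'
from h import *
o,f=pickle.load(open('w1.pkl','rb'))
x0,y0=170,40;s=2.6
big=cv2.resize(f['color'][y0:200,x0:470],None,fx=s,fy=s,interpolation=cv2.INTER_CUBIC)
save('w1big',big)
for q in PTS:
    u=(wproj(o,f,rk(*q))[0]-[x0,y0]+.5)*s-.5;cv2.circle(big,tuple(int(round(a)) for a in u),3,(255,0,0),1)
save('w1ov',big)
E
```

```text
(no output)
```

View pics/w1ov.png

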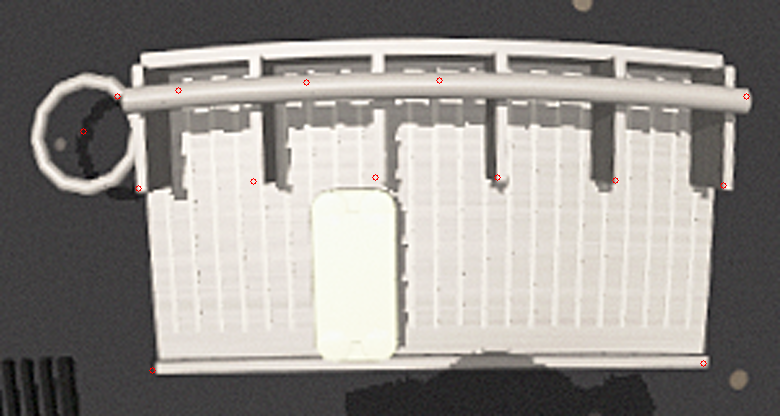

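```bash
python3 - <<'E'
from h import *
from scipy.optimize import least_squares
o,f=pickle.load(open('w1.pkl','rb'));x0,y0=170,40;s=2.6
C=[((153,371),(-52,125,9)),((709,366),(-52,-125,9)),((85,132),(55,139,36)),((258,182),(30,69,42)),((380,182),(30,23,42)),((500,180),(30,-23,42)),((729,187),(30,-115,42)),((140,188),(30,115,42)),((120,99),(65,115,57)),((751,100),(65,-115,57))]
U=np.array([(np.array(c[0])+.5)/s-.5+[x0,y0] for c in C])
F=lambda p:(wproj(o,f,np.array([rk(*c[1],P=p) for c in C]))-U).ravel()
q=least_squares(F,P0);print(q.x,P0,q.fun.reshape(-1,2).round(1).tolist())
P=(q.x+P0)/2;np.save('rack1.npy',q.x)
print('brush', [inv(wray(o,f,*((np.array(c)+.5)/s-.5+[x0,y0]),.051),P=q.x).round(1) for c in [(312,275),(398,275),(355,187),(358,360)]])
t=pickle.load(open('top.pkl','rb'));
g=t['color'].astype(int)
px=lambda a:(np.array(a)+.5)/5.6-.5+[260,125]
print('top', [inv(ray(t,*px(c),.051)).round(1) for c in [(345,320),(416,314),(370,236),(391,397)]])
E
```

```text
[ 0.5398039  -0.01470354  0.12526691] [ 0.54052953 -0.0130538   0.1272071 ] [[1.0, 0.0], [-1.3, -0.3], [0.7, -0.1], [-0.2, 0.4], [-0.3, -1.0], [0.5, -0.3], [-0.9, 0.5], [0.6, 0.6], [2.2, -0.2], [-2.6, -0.0]]
brush [array([-7.8, 50.4, 31. ]), array([-8.4, 16.3, 31. ]), array([26.9, 32.6, 31. ]), array([-43. ,  32.9,  31. ])]
top [array([-8.6, 48.1, 31. ]), array([-10.5,  16.3,  31. ]), array([27.4, 31.5, 31. ]), array([-45.9,  32.8,  31. ])]
```

```bash
python3 - <<'E'
import numpy as np
a=(np.load('rack0.npy')+np.load('rack1.npy'))/2;np.save('rackA.npy',a)
E
sed -i "s/rack0.npy/rackA.npy/" h.py
python3 -c "
from h import *
goal(tip=rk(65,92,72))"
```

```text
clock 1.95 tip rack mm [-41.   19.8 205.3] F [ 0.4  -0.58 -0.17] grip -0.0
dp now-axes [-0.619 -0.871  1.107] dp goal-axes [-0.61  -0.872  1.111] twist [ 0.0039  0.0027 -0.0081]
```

Call:
apply_moves(dp=[[0,0,0],[-0.12,-0.175,0.2],[-0.12,-0.175,0.2],[-0.12,-0.175,0.2],[-0.12,-0.175,0.2],[-0.12,-0.175,0.2],[0,0,0],[0,0,0]], twist=[[0.004,0.003,-0.008],[0,0,0],[0,0,0],[0,0,0],[0,0,0],[0,0,0],[0,0,0],[0,0,0]], jaw=[255,255,255,255,255,255,255,255])

```text
clock: 2.75
tcp_pos: [0.5958, 0.0724, 0.2729]
orientation: [2.339, -2.087, 0.012]
contact_force: [0.2, 0.0, 0.6]
grip_width: -0.0001
```

```bash
python3 -c "
from h import *
goal(tip=rk(65,92,65))"
```

```text
clock 2.75 tip rack mm [66.1 76.8 79.9] F [0.22 0.01 0.64] grip -0.0001
dp now-axes [-0.113  0.01   0.123] dp goal-axes [-0.112  0.009  0.124] twist [-0.0001 -0.0049 -0.0059]
```

Call:
apply_moves(dp=[[-0.12,0,0.06],[-0.01,0.01,0.06],[0,0,0],[0,0,0]], twist=[[0,-0.005,-0.006],[0,0,0],[0,0,0],[0,0,0]], jaw=[255,255,255,255])

```text
clock: 3.15
tcp_pos: [0.5915, 0.0853, 0.2595]
orientation: [-2.354, 2.079, -0.004]
contact_force: [0.0, 0.5, -0.1]
grip_width: 0.0002
```

```bash
python3 -c "
from h import *
goal(tip=rk(65,92,62))
o=r.get_obs();f=r.grab_frame('wrist');save('w2',f['color']);pickle.dump((o,f),open('w2.pkl','wb'))"
```

```text
clock 3.15 tip rack mm [63.9 91.8 66.5] F [ 0.03  0.5  -0.06] grip 0.0002
dp now-axes [-0.    -0.013  0.038] dp goal-axes [-0.    -0.013  0.038] twist [-0.0012 -0.0004 -0.001 ]
```

View pics/w2.png

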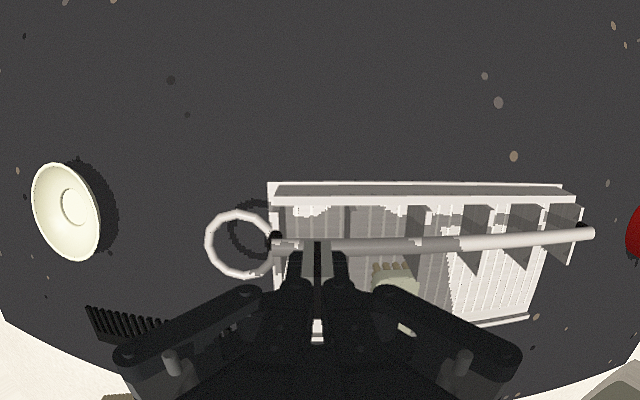

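The fingertips (317,245) are over the rail, between its ring end (275,243) and the first inner divider (about 350). I'll descend in small steps.

Call:
apply_moves(dp=[[0,-0.01,0.03],[0,0,0.02],[0,0,0]], twist=[[0,0,0],[0,0,0],[0,0,0]], jaw=[255,255,255])

```text
clock: 3.5
tcp_pos: [0.5931, 0.0849, 0.2542]
orientation: [-2.352, 2.079, -0.006]
contact_force: [-1.1, -0.2, 1.7]
grip_width: 0.0001
```

```bash
python3 -c "
from h import *
for i in range(1):goal(tip=rk(65,92,60))"
```

```text
clock 3.5 tip rack mm [65.6 91.1 61.2] F [-1.05 -0.19  1.67] grip 0.0001
dp now-axes [-0.006 -0.001  0.01 ] dp goal-axes [-0.006 -0.001  0.01 ] twist [-0.0019 -0.0006 -0.0015]
```

Call:
apply_moves(dp=[[0,0,0.02],[0,0,0],[0,0,0]], twist=[[0,0,0],[0,0,0],[0,0,0]], jaw=[255,255,255])

```text
clock: 3.8
tcp_pos: [0.5932, 0.085, 0.2521]
orientation: [-2.352, 2.079, -0.006]
contact_force: [-1.2, 0.4, 2.6]
grip_width: 0.0001
```

```bash
python3 -c "
from h import *
goal(tip=rk(65,92,60))"
```

```text
clock 3.8 tip rack mm [65.8 91.1 59.1] F [-1.2   0.41  2.55] grip 0.0001
dp now-axes [-0.005  0.    -0.008] dp goal-axes [-0.005  0.    -0.008] twist [-0.002  -0.0007 -0.0015]
```

Force is 2.6 N at 3 mm deflection, which matches the rail's stiffness. Next I lift and go to gap 2.

Call:
apply_moves(dp=[[0,0,-0.15],[0,0,0],[0.19,0,0],[0.19,0,0],[0,0,0],[0,0,0]], twist=[[-0.002,0,-0.002],[0,0,0],[0,0,0],[0,0,0],[0,0,0],[0,0,0]], jaw=[255,255,255,255,255,255])

```text
clock: 4.4
tcp_pos: [0.5987, 0.0393, 0.2683]
orientation: [2.359, -2.073, 0.0]
contact_force: [-0.7, 0.2, -0.1]
grip_width: 0.0001
```

```bash
python3 -c "
from h import *
goal(tip=rk(65,46,59))"
```

```text
clock 4.4 tip rack mm [64.6 45.3 75.3] F [-0.7   0.21 -0.14] grip 0.0001
dp now-axes [-0.005 -0.002  0.136] dp goal-axes [-0.005 -0.002  0.136] twist [ 0.0003 -0.0004  0.0012]
```

Call:
apply_moves(dp=[[-0.005,0,0.09],[0,0,0],[0,0,0.03],[0,0,0.01],[0,0,0],[0,0,0]], twist=[[0,0,0],[0,0,0],[0,0,0],[0,0,0],[0,0,0],[0,0,0]], jaw=[255,255,255,255,255,255])

```text
clock: 5.0
tcp_pos: [0.5984, 0.0425, 0.251]
orientation: [2.362, -2.069, 0.0]
contact_force: [-0.3, -1.4, 3.2]
grip_width: -0.0003
```

```bash
python3 -c "
from h import *
goal(tip=rk(65,46,59))
o=r.get_obs();f=r.grab_frame('wrist');save('w3',f['color'])"
```

```text
clock 5.0 tip rack mm [64.8 48.4 58. ] F [-0.25 -1.41  3.24] grip -0.0003
dp now-axes [ 0.022 -0.001 -0.008] dp goal-axes [ 0.022 -0.001 -0.008] twist [ 0.0004 -0.0004  0.0029]
```

View pics/w3.png

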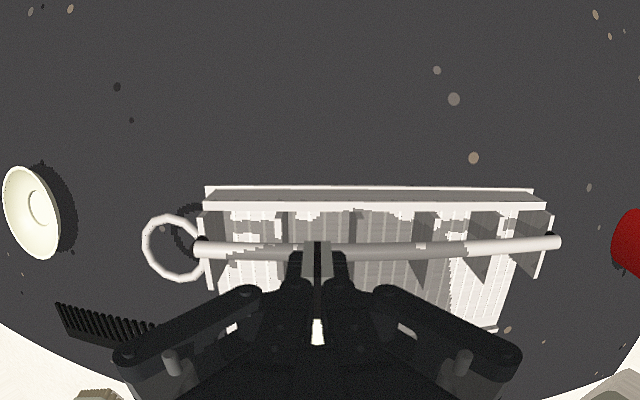

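The tips (317,245) pressed the rail over gap 2, between the dividers at about 282 and 355, with 3.2 N. Next is gap 3.

Call:
apply_moves(dp=[[0,0,-0.15],[0,0,0],[0.2,0,0],[0.2,0,0],[0,0,0],[0,0,0]], twist=[[0,0,0.003],[0,0,0],[0,0,0],[0,0,0],[0,0,0],[0,0,0]], jaw=[255,255,255,255,255,255])

```text
clock: 5.65
tcp_pos: [0.6036, -0.0029, 0.2675]
orientation: [-2.36, 2.072, 0.006]
contact_force: [-0.7, -0.5, -0.1]
grip_width: -0.0
```

```bash
python3 -c "
from h import *
goal(tip=rk(65,0,59))"
```

```text
clock 5.65 tip rack mm [64.   3.5 74.5] F [-0.72 -0.47 -0.14] grip -0.0
dp now-axes [ 0.025 -0.006  0.129] dp goal-axes [ 0.024 -0.006  0.129] twist [0.0008 0.0016 0.0018]
```

Call:
apply_moves(dp=[[0.03,-0.005,0.08],[0,0,0],[0,0,0.03],[0,0,0.01],[0,0,0],[0,0,0]], twist=[[0,0,0],[0,0,0],[0,0,0],[0,0,0],[0,0,0],[0,0,0]], jaw=[255,255,255,255,255,255])

```text
clock: 6.25
tcp_pos: [0.6045, -0.0036, 0.2514]
orientation: [-2.365, 2.067, 0.007]
contact_force: [-0.3, -1.4, 2.5]
grip_width: -0.0001
```

```bash
python3 -c "
from h import *
goal(tip=rk(65,0,59))
o=r.get_obs();f=r.grab_frame('wrist');save('w4',f['color']);f=r.grab_frame('top');save('t4',cv2.resize(f['color'][110:230,180:420],None,fx=3.2,fy=3.2,interpolation=cv2.INTER_CUBIC))"
```

```text
clock 6.25 tip rack mm [64.8  2.7 58.4] F [-0.35 -1.37  2.46] grip -0.0001
dp now-axes [ 0.017  0.001 -0.005] dp goal-axes [ 0.017  0.001 -0.005] twist [0.001  0.0018 0.0038]
```

View pics/w4.png

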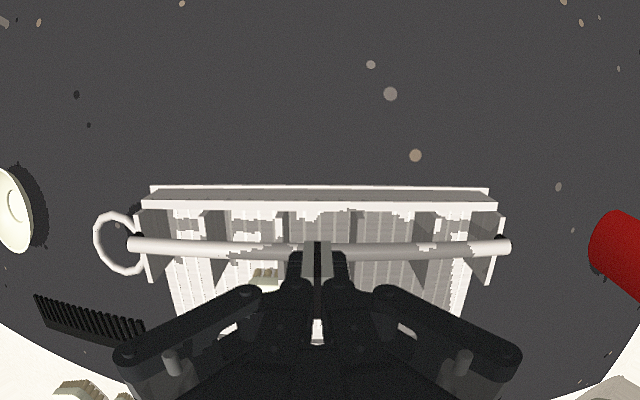

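The third gap was touched: tips at (317,245), 2.5 N. Now I go to the brush's +y side.

Call:
apply_moves(dp=[[0,0,-0.25],[-0.2,0.205,0],[-0.2,0.205,0],[-0.2,0.205,0],[0,0,0],[0,0,0]], twist=[[0.001,0.002,0.004],[0,0,0],[0,0,0],[0,0,0],[0,0,0],[0,0,0]], jaw=[255,255,255,255,255,255])

```text
clock: 6.95
tcp_pos: [0.5194, 0.0619, 0.2821]
orientation: [-2.354, 2.076, 0.002]
contact_force: [1.4, -0.4, 0.2]
grip_width: -0.0001
```

```bash
python3 -c "
from h import *
goal(tip=rk(-9,78,10))
o=r.get_obs();f=r.grab_frame('wrist');save('w5',f['color']);pickle.dump((o,f),open('w5.pkl','wb'))"
```

```text
clock 6.95 tip rack mm [-10.8  78.3  89.1] F [ 1.36 -0.45  0.21] grip -0.0001
dp now-axes [ 0.    -0.016  0.659] dp goal-axes [-0.001 -0.017  0.659] twist [-0.0007  0.0012 -0.0003]
```

View pics/w5.png

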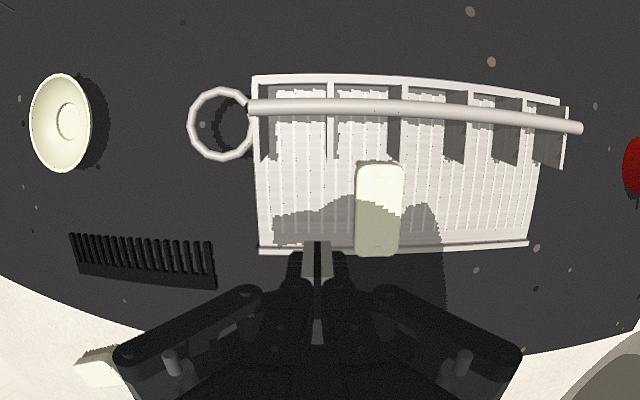

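Call:
apply_moves(dp=[[0,-0.015,0.2],[0,0,0.2],[0,0,0.2],[0,0,0.03],[0,0,0],[0,0,0]], twist=[[0,0.001,0],[0,0,0],[0,0,0],[0,0,0],[0,0,0],[0,0,0]], jaw=[255,255,255,255,255,255])

```text
clock: 7.6
tcp_pos: [0.5266, 0.0597, 0.2053]
orientation: [-2.346, 2.082, -0.006]
contact_force: [0.2, 1.3, 0.7]
grip_width: -0.0002
```

```bash
python3 -c "
from h import *
goal(tip=rk(-9,62,9))
o=r.get_obs();f=r.grab_frame('wrist');save('w6',f['color']);pickle.dump((o,f),open('w6.pkl','wb'))"
```

```text
clock 7.6 tip rack mm [-3.1 74.8 12.3] F [0.21 1.25 0.73] grip -0.0002
dp now-axes [0.106 0.039 0.027] dp goal-axes [0.106 0.04  0.027] twist [-0.0031  0.0004 -0.0034]
```

View pics/w6.png

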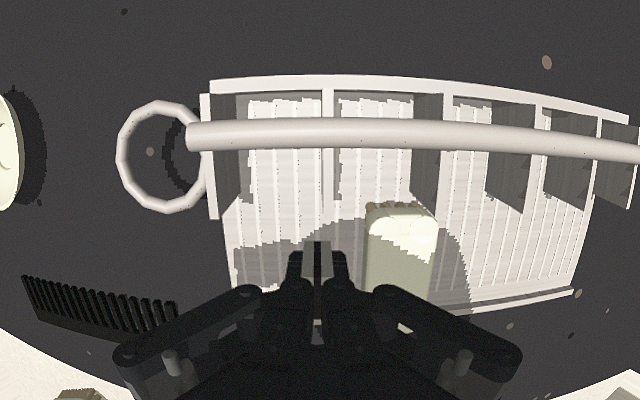

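Call:
apply_moves(dp=[[0,0.045,0.025],[0.05,0,0],[0.05,0,0],[0.05,0,0],[0.05,0,0],[0.05,0,0],[0.05,0,0],[0.03,0,0],[0,0,0]], twist=[[-0.003,0,-0.003],[0,0,0],[0,0,0],[0,0,0],[0,0,0],[0,0,0],[0,0,0],[0,0,0],[0,0,0]], jaw=[255,255,255,255,255,255,255,255,255])

```text
clock: 8.55
tcp_pos: [0.5275, 0.0156, 0.2052]
orientation: [-2.352, 2.076, -0.005]
contact_force: [0.7, -1.0, -0.6]
grip_width: 0.0001
```

```bash
python3 -c "
from h import *
goal(tip=rk(-9,30,9))
o=r.get_obs();f=r.grab_frame('wrist');save('w7',f['color']);pickle.dump((o,f),open('w7.pkl','wb'))"
```

```text
clock 8.55 tip rack mm [-7.8 31.  12.2] F [ 0.72 -1.02 -0.64] grip 0.0001
dp now-axes [0.007 0.002 0.027] dp goal-axes [0.007 0.001 0.027] twist [-0.0027  0.0004 -0.0009]
```

View pics/w7.png

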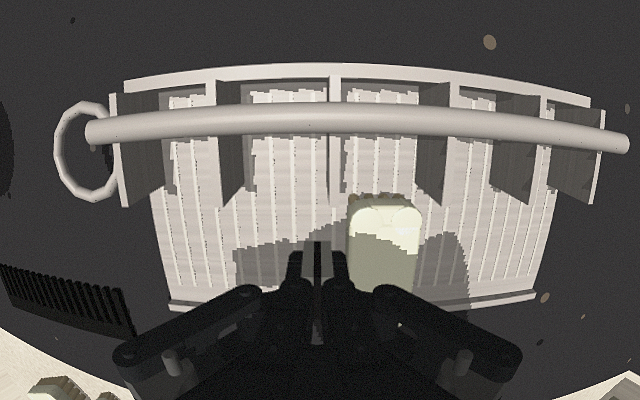

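```bash
python3 - <<'E'
from h import *
o,f=pickle.load(open('w7.pkl','rb'))
for c in [(349,240),(350,225),(421,225),(418,260),(413,290),(348,280),(385,205)]: print(c,inv(wray(o,f,*c,.051)).round(1))
print([ (y,wproj(o,f,rk(30,y,42)).round(0)) for y in (23,-23)])
save('w7c',cv2.resize(f['color'][180:310,280:460],None,fx=4.4,fy=4.4,interpolation=cv2.INTER_CUBIC))
E
```

```text
(349, 240) [11.1 18.  31. ]
(350, 225) [18.3 17.8 31. ]
(421, 225) [ 17.9 -14.9  31. ]
(418, 260) [ -0.2 -15.8  31. ]
(413, 290) [-17.5 -15.7  31. ]
(348, 280) [-10.1  17.5  31. ]
(385, 205) [27.5  2.8 31. ]
[(23, array([[341., 208.]])), (-23, array([[450., 207.]]))]
```

View pics/w7c.png

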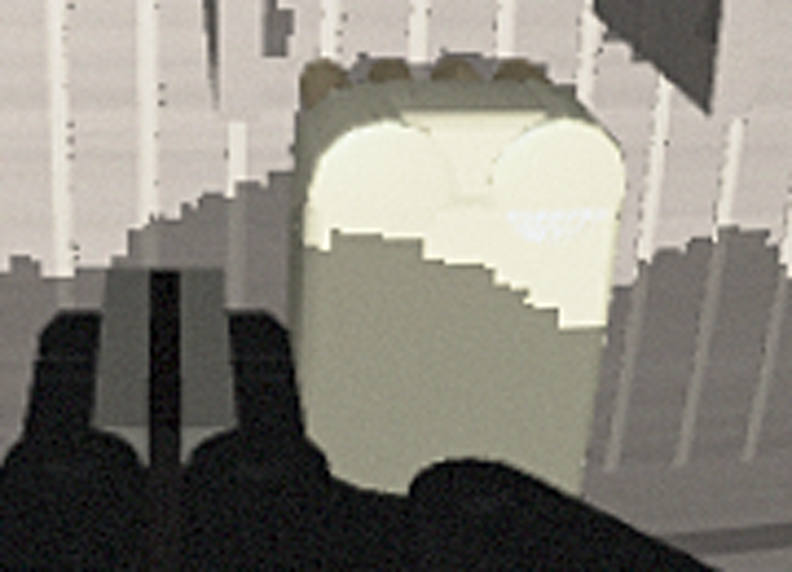

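```bash
python3 - <<'E'
from h import *
o,f=pickle.load(open('w7.pkl','rb'))
x0,y0,s=70,60,1.4
big=cv2.resize(f['color'][y0:320,x0:640],None,fx=s,fy=s,interpolation=cv2.INTER_CUBIC)
for q in PTS+[(30,23,3),(30,-23,3),(-47,0,9),(30,69,3)]:
    u=(wproj(o,f,rk(*q))[0]-[x0,y0]+.5)*s-.5;cv2.circle(big,tuple(int(round(a)) for a in u),3,(255,0,0),1)
save('w7ov',big)
E
```

```text
(no output)
```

View pics/w7ov.png

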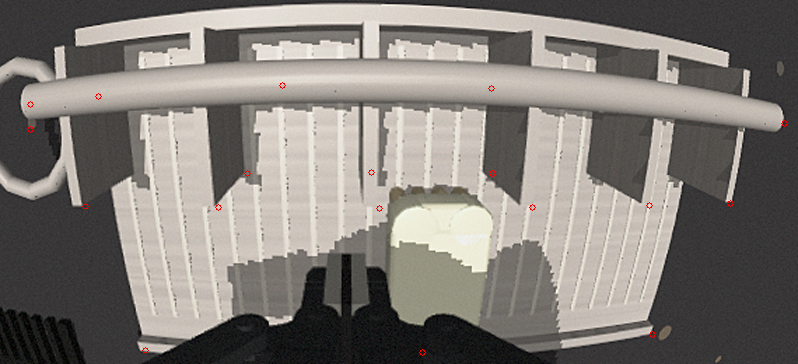

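The model sits within about 1–2 mm of the dividers in this view. The gap-3 centre reads model y ≈ +2, the brush centre y ≈ +1.3, and the brush yaw is under 1°, so it is lined up. Now I back off, lift and go behind the brush.

Call:
apply_moves(dp=[[-0.12,0,0],[-0.05,0,0],[0,0,-0.3],[0,0,-0.3],[0.2,0.2,0],[0.2,0.25,0],[0,0,0],[0,0,0]], twist=[[-0.003,0,-0.001],[0,0,0],[0,0,0],[0,0,0],[0,0,0],[0,0,0],[0,0,0],[0,0,0]], jaw=[255,255,255,255,255,255,255,255])

```text
clock: 9.4
tcp_pos: [0.4762, -0.0101, 0.2801]
orientation: [-2.369, 2.061, 0.004]
contact_force: [0.2, 0.0, 0.3]
grip_width: 0.0001
```

```bash
python3 -c "
from h import *
goal(tip=rk(-68,1.5,17))
o=r.get_obs();f=r.grab_frame('wrist');save('w8',f['color']);pickle.dump((o,f),open('w8.pkl','wb'))"
```

```text
clock 9.4 tip rack mm [-63.   12.3  87.1] F [0.24 0.02 0.28] grip 0.0001
dp now-axes [0.087 0.043 0.584] dp goal-axes [0.086 0.042 0.584] twist [0.0002 0.0013 0.0062]
```

View pics/w8.png

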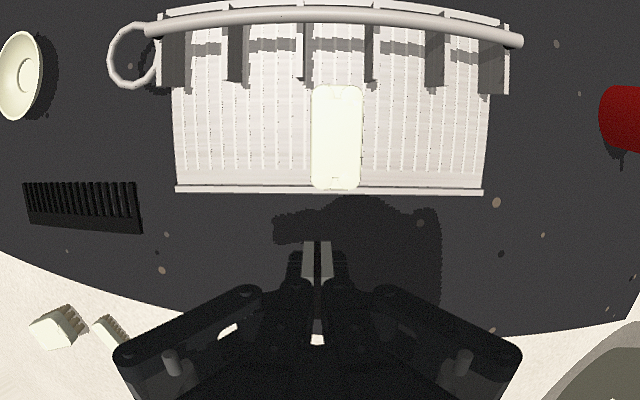

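The brush (312–362) is centred between the dividers at 305 and 369. I'll descend behind it.

Call:
apply_moves(dp=[[0.08,0.08,0],[0.01,0.01,0.15],[0,0,0.2],[0,0,0.15],[0,0,0.05],[0,0,0],[0,0,0]], twist=[[0,0.001,0.006],[0,0,0],[0,0,0],[0,0,0],[0,0,0],[0,0,0],[0,0,0]], jaw=[255,255,255,255,255,255,255])

```text
clock: 10.15
tcp_pos: [0.4677, -0.0207, 0.212]
orientation: [-2.36, 2.072, 0.001]
contact_force: [-0.1, -0.3, -0.3]
grip_width: -0.0002
```

```bash
python3 -c "
from h import *
goal(tip=rk(-65,1.5,16))
o=r.get_obs();f=r.grab_frame('wrist');save('w9',f['color']);pickle.dump((o,f),open('w9.pkl','wb'))"
```

```text
clock 10.15 tip rack mm [-72.7   2.5  19. ] F [-0.13 -0.31 -0.32] grip -0.0002
dp now-axes [ 0.007 -0.064  0.025] dp goal-axes [ 0.007 -0.064  0.025] twist [0.0001 0.0005 0.0017]
```

View pics/w9.png

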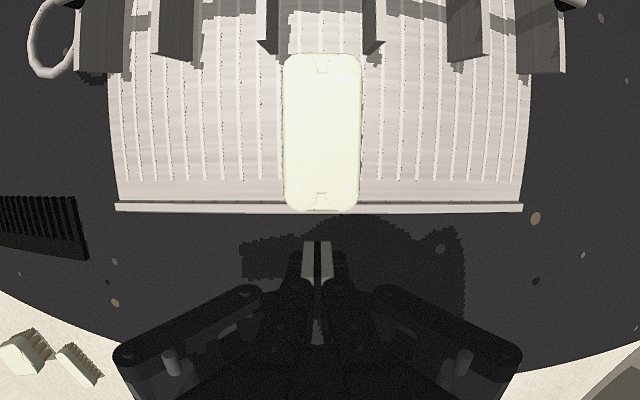

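Call:
apply_moves(dp=[[0.012,0,0.025],[0,-0.06,0],[0,-0.06,0],[0,-0.06,0],[0,-0.06,0],[0,-0.06,0],[0,-0.06,0],[0,0,0]], twist=[[0,0,0.001],[0,0,0],[0,0,0],[0,0,0],[0,0,0],[0,0,0],[0,0,0],[0,0,0]], jaw=[255,255,255,255,255,255,255,255])

```text
clock: 11.0
tcp_pos: [0.5163, -0.0163, 0.2112]
orientation: [-2.355, 2.073, -0.005]
contact_force: [1.0, -1.3, 0.8]
grip_width: 0.0
```

```bash
python3 -c "
from h import *
goal(tip=rk(-1,1.5,14))
o=r.get_obs();f=r.grab_frame('wrist');save('w10',f['color']);pickle.dump((o,f),open('w10.pkl','wb'))"
```

```text
clock 11.0 tip rack mm [-23.2   0.7  18.2] F [ 0.98 -1.28  0.78] grip 0.0
dp now-axes [-0.007 -0.192  0.036] dp goal-axes [-0.007 -0.192  0.035] twist [-0.0023  0.0002  0.0004]
```

View pics/w10.png

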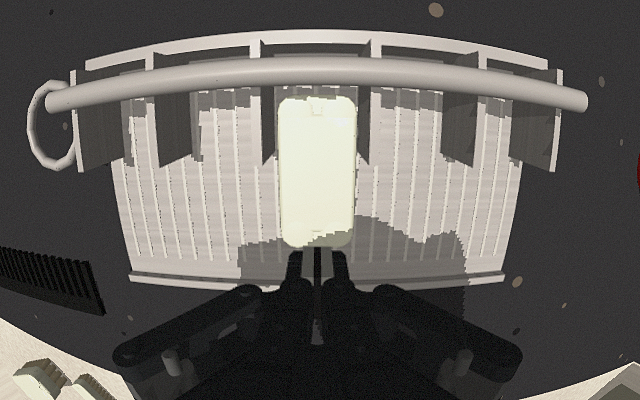

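The brush (279–355) is entering the gap between the dividers (268, 365). I'll keep pushing.

Call:
apply_moves(dp=[[0,-0.04,0.02],[0,-0.04,0],[0,-0.04,0],[0,-0.04,0],[0,-0.03,0],[0,0,0]], twist=[[-0.002,0,0],[0,0,0],[0,0,0],[0,0,0],[0,0,0],[0,0,0]], jaw=[255,255,255,255,255,255])

```text
clock: 11.65
tcp_pos: [0.5392, -0.0135, 0.2081]
orientation: [2.356, -2.075, -0.003]
contact_force: [0.2, -0.4, 0.1]
grip_width: 0.0003
```

```bash
python3 -c "
from h import *
goal(tip=rk(-1,1.5,14))
o=r.get_obs();f=r.grab_frame('wrist');save('w11',f['color']);pickle.dump((o,f),open('w11.pkl','wb'))"
```

```text
clock 11.65 tip rack mm [-1.5  0.5 15.1] F [ 0.2  -0.38  0.12] grip 0.0003
dp now-axes [-0.008  0.     0.009] dp goal-axes [-0.008  0.     0.009] twist [0.0015 0.     0.0003]
```

View pics/w11.png

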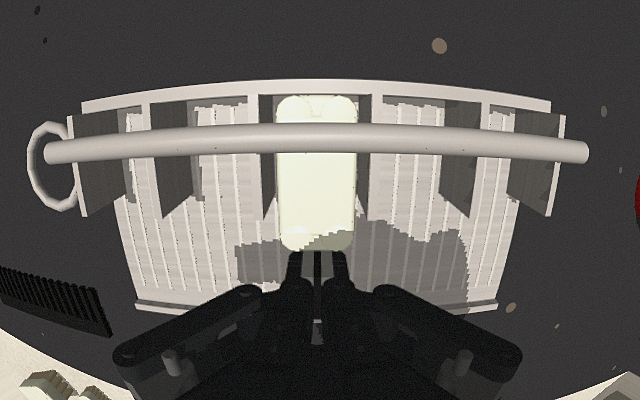

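Call:
apply_moves(dp=[[0,-0.02,0],[0,-0.02,0],[0,0,0]], twist=[[0,0,0],[0,0,0],[0,0,0]], jaw=[255,255,255])

```text
clock: 12.0
tcp_pos: [0.5408, -0.0133, 0.2074]
orientation: [2.35, -2.07, -0.012]
contact_force: [0.4, 0.9, 0.1]
grip_width: -0.0001
```

```bash
python3 -c "
from h import *
goal(tip=rk(-1,1.5,14))"
```

```text
clock 12.0 tip rack mm [-1.5  0.4 14.5] F [0.43 0.95 0.09] grip -0.0001
dp now-axes [-0.008  0.014  0.004] dp goal-axes [-0.008  0.014  0.004] twist [ 0.006  -0.0004  0.0002]
```

Call:
apply_moves(dp=[[0,-0.02,0],[0,-0.04,0]], twist=[[0.006,0,0],[0.003,0,0]], jaw=[255,255])

```text
clock: 12.2
tcp_pos: [0.5413, -0.0133, 0.2058]
orientation: [2.348, -2.07, -0.011]
contact_force: [-18.4, -1.3, 14.2]
grip_width: -0.0005
```

```bash
python3 -c "
from h import *
goal(tip=rk(-1,1.5,14))
o=r.get_obs();f=r.grab_frame('wrist');save('w12',f['color']);pickle.dump((o,f),open('w12.pkl','wb'))"
```

```text
clock 12.2 tip rack mm [-1.1  0.1 12.8] F [-18.4   -1.34  14.17] grip -0.0005
dp now-axes [-0.009  0.019 -0.01 ] dp goal-axes [-0.009  0.019 -0.01 ] twist [ 0.0063 -0.0011 -0.0001]
```

View pics/w12.png

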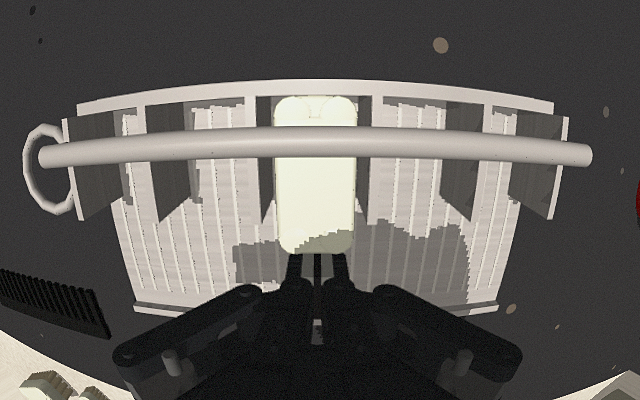

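The push met an 18 N stop with the tip at x ≈ −1, which is the expected home position. Now I back off and lift clear.

Call:
apply_moves(dp=[[0,0.03,0],[0,0.1,0],[0,0.1,0],[0,0.1,-0.1],[0,0.1,-0.3],[0,0.1,-0.3],[0,0.1,-0.3],[0,0,-0.3],[0,0,0],[0,0,0]], twist=[[0,0,0],[0,0,0],[0,0,0],[0.003,0,0],[0.003,0,0],[0,0,0],[0,0,0],[0,0,0],[0,0,0],[0,0,0]], jaw=[255,255,255,255,255,255,255,255,255,255])

```text
clock: 13.25
tcp_pos: [0.4585, -0.0235, 0.3673]
orientation: [-2.356, 2.077, -0.011]
contact_force: [0.7, 0.4, -0.9]
grip_width: 0.0001
```

```bash
python3 - <<'E'
from h import *
goal(tip=rk(-70,1.5,150))
o=r.get_obs();f=r.grab_frame('wrist');pickle.dump((o,f),open('w13.pkl','wb'))
big=cv2.resize(f['color'][0:270,150:500],None,fx=2.2,fy=2.2,interpolation=cv2.INTER_CUBIC);save('w13c',big)
t=r.grab_frame('top');pickle.dump(t,open('top2.pkl','wb'));t0=pickle.load(open('top.pkl','rb'))
save('t13',t['color'])
E
```

```text
clock 13.25 tip rack mm [-81.4   0.  174.3] F [ 0.67  0.37 -0.95] grip 0.0001
dp now-axes [-0.007 -0.101  0.203] dp goal-axes [-0.006 -0.102  0.203] twist [-0.0025 -0.0021 -0.0003]
```

View pics/w13c.png

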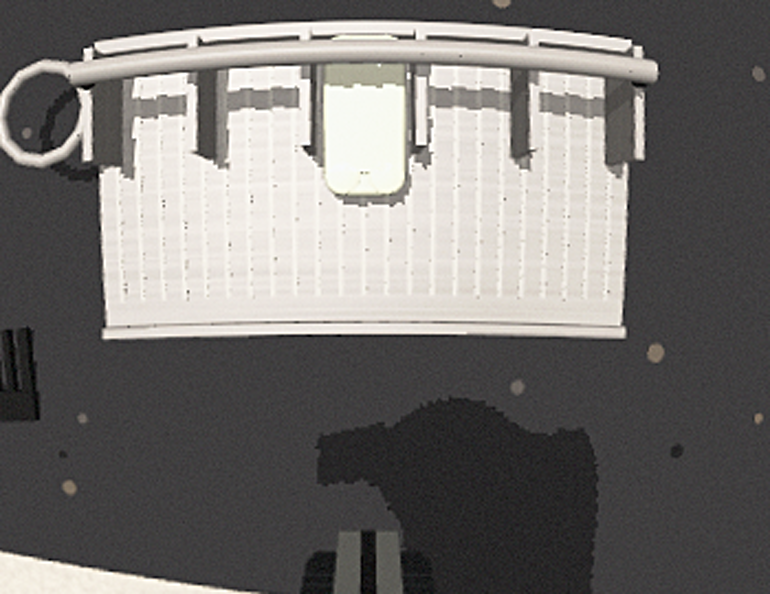

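View pics/t13.png

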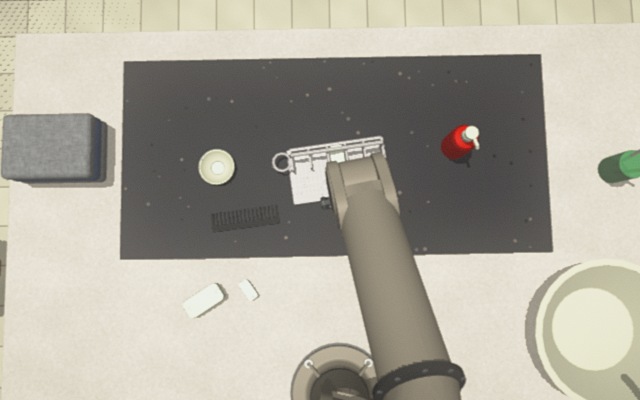

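```bash
python3 - <<'E'
from h import *
o,f=pickle.load(open('w13.pkl','rb'))
g=lambda c,z:inv(wray(o,f,*((np.array(c)+.5)/2.2-.5+[150,0]),z)).round(1)
print('near end',g((365,194),.051),'left',g((324,150),.051),g((324,90),.051),'right',g((406,150),.051),g((404,90),.051))
print('kerb front top',g((365,338),.029),'divs',g((308,151),.062),g((421,152),.062))
print('far end',g((365,36),.051))
a=pickle.load(open('top.pkl','rb'))['color'].astype(int);b=pickle.load(open('top2.pkl','rb'))['color'].astype(int)
for n,(x0,y0,x1,y1) in dict(bottle=(430,110,490,180),dish=(190,140,245,195),comb=(205,200,285,235)).items(): print(n,np.abs(a-b)[y0:y1,x0:x1].mean().round(2))
E
```

```text
near end [11.   1.8 31. ] left [29.8 18.7 31. ] [55.7 18.8 31. ] right [ 29.8 -15.   31. ] [ 55.7 -14.2  31. ]
kerb front top [-53.6   1.8   9. ] divs [28.2 24.5 42. ] [ 27.8 -20.4  42. ]
far end [79.7  1.9 31. ]
bottle 2.09
dish 1.7
comb 1.93
```

```bash
python3 -c "
from h import *
print(r.hand_in())"
```

```text
the job is handed in; nothing more can be done
None
```

The nail brush is lengthwise in the third gap against the back stop, and the job is handed in at about 13.3 s on the robot clock.

- **Rail touches:** with closed fingertips I pressed the top rail over gaps 1, 2 and 3 in order from the ring end. The readings were 2.6, 3.2 and 2.5 N, with the rail pressed 3–4 mm each time.
- **Brush:** I used the middle-sized brush on the rack's front strip. I pushed it sideways to line up with the third gap, then pushed its near end until it met a firm 18 N stop.
- **Last checks:**
  - The last wrist picture shows the brush flat in the gap, less than 1 mm off centre. Its far end is at the stop and its near end about 11 mm along rack x, where 10 is expected.
  - The picture regions of the bottle, dish and comb matched the first ones to within noise.
  - The hand was clear, with its tips about 170 mm above the rack's underside.
- **Disagreement:** the wrist-camera heights and edges were off by about 2 mm. The kerb and dividers read about 1.7 mm too near and about 2 mm towards +y. I therefore judged "fully home" from the firm stop and the brush's position relative to the rack, not from the absolute numbers alone.

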